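Open the butter dish by its lever and ease it shut

ROBOT

A 7-joint arm with a two-finger parallel gripper is mounted at the origin on the work surface. World frame = base frame: x ahead of the robot, y to its left, z up, the work surface at z = 0. Lengths are in m, angles in rad, forces in N, time in s.
With the tool pointing down it reaches from about 0.35 to 0.9 m from the base axis. Payload 7.2 kg.
Tool frame: the origin (TCP) lies between the finger pads; the fingertips stand 11 mm ahead of it and the grasp point (between the pads) lies 8 mm behind it; z points along the fingers, y is the direction in which the jaws open and shut (so a half turn about z gives the same grasp; the last joint's range is limited). The gripper opens to 85 mm and grips with 20 to 120 N. Pads are 22 mm wide; open, the fingers measure 114 mm over their backs; the gripper's body (76 mm by 85 mm) begins 54 mm behind the grasp point. The pads swing forward as they close: fully open they stand 13 mm farther back than shut.
Start: joints at [-1.202, 0.411, -0.013, 1.596, 0.006, 1.134, -0.082], TCP at [0.264, 0.566, 0.242] pointing down, gripper open.
Joint ranges: [-2.95, 2.95], [-0.29, 1.99], [-1.47, 1.44], [0.14, 2.54], [-1.03, 4.17], [0.13, 1.85], [-2.86, 2.86]. Speed limits (rad/s): [2.39, 2.39, 3.01, 3.01, 3.14, 3.14, 3.14].

INTERFACE

Orientations are given as a rotation vector (axis times angle).
In Python, from station import robot gives the robot as it stands. The module is installed in compiled form; this text tells all that it offers.
- The arm moves only by the tool play_rows, never from a script. Its argument "steps" is a list that holds one entry, the list of rows, each a list of 6 numbers: the shift along the world's x, y, z in mm, then the turn, a rotation vector about the world's x, y, z in degrees. In form: [[[dx, dy, dz, ax, ay, az], ...]]. A call has 1 to 5 rows; each row is the pose to reach, as a shift and turn from the pose commanded when the call began; what a row does not reach only later rows make up. A row lasts 1/8 s, in which the tool goes at most 62.5 mm and 10.7 degrees, less where a joint would pass 70% of its speed; a pose out of reach is approached as far as the arm can. A call with a gripper value outside its range is refused whole. "hand" is the closure in counts, from 0 (fully open) to 255 (shut), set as the call begins (left out, the last holds). The fingers move at their own pace and stop on an object; the grip force is fixed at half the most. Time passes only in rows, so rows that repeat a pose let the fingers close. It gives the time, the measured TCP pose, the force and the opening at its end, in the units of the state.
- robot.state(): the state, without advancing time (a new reading comes with each control period).
- robot.read_camera(name): name is "scene" or "top" or "wrist"; returns a dict with "frame" (480x640x3 uint8, red, green, blue), "z_map" (480x640 float32, m along the optical axis (not along the pixel's ray), 0 where there is no reading), "camera_matrix" (3x3 intrinsics, pixels), "cam_to_world" (4x4, takes a point from camera to world coordinates); the wrist camera has in their place "hand_eye" (4x4, takes a point from camera to tool coordinates, whose origin is the TCP and whose axes are the flange's). Camera axes: x right, y down, z forward; pixel columns grow to the right and rows downward; lengths in m; the calibration is good to about 2 mm. A picture is of the moment at which its call begins: read the wrist's pose just before it.
- robot.finish_job(): hands the job in, once; it reports no verdict.
The state is a dict: "clock": time; "q": joint angles; "qvel": joint speeds; "effort": joint torques, N m; "eef_pos": TCP position; "eef_rot": TCP orientation; "contact_force": force on the tool from outside, world axes, zero at the start; "wrist_torque": the same for the moment, N m; "grip_width": opening from 0.0 (shut) to 1.0 (fully open).
Only numpy, scipy, OpenCV 4.12 (cv2) and the standard library are available. Lean on these libraries where they do the work, as an engineer would, in place of code of your own. Each camera call takes 0.05 s, during which the arm holds its last target. There are 200 camera calls.

TASK

Hold the steel butter dish open for someone to take butter: with the fingertips press the red lever pad at its front all the way down so that the domed lid stands fully open, and keep it pressed for three seconds. Then ease the lever back up slowly, staying on it until the lid has closed, so that the lid never drops or slams, and leave it. Work the lid by the lever alone without touching the lid, do not grip or force the lever, and do not lift or shift the dish or disturb the jars, saucer, toast rack, mug and egg cup.

Things in the scene. Friction and masses are not known exactly. Their poses are not given: they have to be found in the camera images.
- butter_dish: loose steel butter dish, 1.2 kg in all, on a flat tray 245 x 130 x 8 mm. Origin on the shelf under the tray; x axis runs from the lever end (tray edge at x = -150 mm, roughly towards the robot) to the lid's hinge end (x = +95 mm), y across, z up. Two cheeks 53 mm tall (x = -68, y = +-36 mm) hold the lever's axle. The tray lies under the lever, so pressing does not tip the dish
- lever_pad (a point): centre of the top face of the red lever pad, 34 (dish x) x 36 (dish y) x 8 mm; at rest at dish x = -132 mm, y = 0, 66 mm above the shelf, sloping up 0.21 rad away from the dish. Fully pressed it slopes down 0.21 rad, its centre 28 mm lower (38 mm above the shelf) after moving almost straight down
- butter_lever (a joint): angle of the lever: 0 at rest (up), 0.42 rad fully pressed (hard stop). Axle at dish x = -68 mm, 48 mm above the shelf, 66 mm from the pad. Some 5 to 10 N on the pad moves it against a spring and the lid's weight; let go, it springs up and the lid slams
- butter_lid (a joint): angle of the lid, linked to the lever at three times its angle: 0 shut, 1.26 rad fully open (lever fully pressed). Hinge at dish x = +80 mm, 18 mm up; the lid swings up and away from the lever
- lid_knob (a point): centre of the black ball knob (18 mm across) on the round domed steel lid, which is 120 mm across, covers dish x = -48 to +72 mm and, shut, stands 66 mm above the shelf, 87 mm with the knob; not to be touched
- jam_jar_a: closed jam jar, dark red, gold screw lid, 68 mm across, 92 mm tall, beside the dish; origin at the centre of its underside
- jam_jar_b: closed jam jar, orange, gold screw lid, 68 mm across, 92 mm tall, beside the dish; origin at the centre of its underside
- saucer: green ceramic saucer, 144 mm across, 20 mm tall, off to one side; origin at the centre of its underside
- toast_rack: black plastic toast rack, 170 x 95 mm, 93 mm tall, off to one side; origin at the centre of its underside
- mug: blue mug, 80 mm across, 90 mm tall, handle at its +y; origin at the centre of its underside
- egg_cup: white egg cup, 48 mm across, 62 mm tall; origin at the centre of its underside
Mind the look-alikes: they are no part of the job. What is meant by the saucer is not yellow, and is the larger of those in its own colour.

How it is judged:
On the way, in this order (a step that is already met when the one before it is completed fails the run):
1. the lever is pressed and the lid stands fully open (within 0.12 rad of its stop) for 2.7 s (value of joint butter_lid above 1.14 rad and contact force between the fingers and butter_lever above 0.5 N), for 2.7 s.
2. the lid is shut again (value of joint butter_lid below 0.05 rad), for 0.2 s.
At the end, for the whole second after the job is handed in: The lid is shut (within 0.05 rad) and the lever up (within 0.03 rad), the dish flat, at rest and within 20 mm of where it stood, and the jars, saucer, toast rack, mug and egg cup upright and within 25 mm of where they stood (value of joint butter_lid below 0.05 rad and value of joint butter_lever below 0.03 rad and distance of butter_dish from where it was at the start of the episode below 0.02 m and angle between butter_dish's own z axis and vertical below 0.05 rad and linear speed of butter_dish below 0.02 m/s and distance of each of jam_jar_a, jam_jar_b, saucer, toast_rack, mug, egg_cup from where it was at the start of the episode below 0.025 m and angle between each of jam_jar_a, jam_jar_b, saucer, toast_rack, mug, egg_cup's own z axis and vertical below 0.15 rad); the robot touches nothing.
It fails at once if the lid drops or slams: it closes faster than 2 rad/s (velocity of joint butter_lid below -2 rad/s).
It fails at once if the lid is touched by the robot (contact force between any of the arm, the fingers and butter_lid above 1 N).
It fails at once if the lever is gripped or forced: more than 40 N on it (contact force between the fingers and butter_lever above 40 N).
It fails at once if the dish is lifted, tipped or shifted by more than 20 mm (distance of butter_dish from where it was at the start of the episode above 0.02 m or height (world z) of butter_dish above 0.01 m or angle between butter_dish's own z axis and vertical above 0.1 rad).
It fails at once if a jar, the saucer, toast rack, mug or egg cup is lifted, knocked over or moved by more than 25 mm (distance of any of jam_jar_a, jam_jar_b, saucer, toast_rack, mug, egg_cup from where it was at the start of the episode above 0.025 m or angle between any of jam_jar_a, jam_jar_b, saucer, toast_rack, mug, egg_cup's own z axis and vertical above 0.5 rad).
It also fails if it takes over 42 s, if anything falls off the work surface, if the arm or the gripper's body presses on something with over 40 N, if the wrist force passes 120 N, or if a joint passes its speed limit or range.

## Working session

There is one attempt and no reset: what is moved stays moved. The work goes in short steps, Python scripts to look and compute and a tool call to move; the robot and the scene stay as the last step left them, time stands still between calls to the robot, and variables do not carry over. Pictures are saved under pics/ and viewed, about 8 in all and at most 12, crops included, and the job is handed in when it is done.

Besides the shell and the picture viewer there is one more tool, called after "Request:" by a JSON object that holds its "name" and its "arguments". play_rows: Moves the arm, as the interface text tells. Its arguments: {"type":"object","properties":{"steps":{"type":"array"},"hand":{"type":"number"}},"required":["steps"]}

```bash
mkdir -p pics; cat > h.py <<'E'
import numpy as np, cv2
from station import robot
def pts(c):
    K=c['camera_matrix'];z=c['z_map'];v,u=np.mgrid[:480,:640]
    P=np.stack([(u-K[0,2])/K[0,0]*z,(v-K[1,2])/K[1,1]*z,z],-1)
    T=c['cam_to_world'];return P@T[:3,:3].T+T[:3,3]
def red(f):
    h=cv2.cvtColor(f,cv2.COLOR_RGB2HSV);return ((h[...,0]<8)|(h[...,0]>172))&(h[...,1]>150)&(h[...,2]>90)
E
python3 - <<'E'
from h import *
s=robot.state();print(s)
for n in('top','scene'):
    c=robot.read_camera(n);cv2.imwrite(f'pics/{n}0.png',c['frame'][...,::-1]);P=pts(c)
    m=red(c['frame']).astype(np.uint8);k,l,st,ce=cv2.connectedComponentsWithStats(m)
    for i in range(1,k):
        if st[i,4]>40:
            q=P[(l==i)&(c['z_map']>0)];print(n,st[i],ce[i].round(),np.median(q,0).round(4),q.min(0).round(3),q.max(0).round(3))
E
```

```text
{'clock': 0.0, 'q': array([-1.20220138,  0.41188997, -0.01272781,  1.59708516,  0.00560124,
        1.13431377, -0.08219467]), 'qvel': array([-0.00049369, -0.00128134,  0.00044402, -0.00120707,  0.00062021,
        0.00098302, -0.00230094]), 'effort': array([ 4.12343361e-04, -6.00622201e+01,  6.82396721e-01, -2.99412167e+01,
        1.38462143e-02,  1.06918815e-02,  2.59002428e-05]), 'eef_pos': array([0.26421535, 0.56584856, 0.24144234]), 'eef_rot': array([-6.80551242e-01, -3.06673882e+00,  2.57892301e-03]), 'contact_force': array([ 0.10805975,  0.85707063, -0.16914837]), 'wrist_torque': array([-0.0026897 , -0.02874347, -0.00984036]), 'grip_width': 0.998982722782172}
top [344 236  12  11  81] [350. 241.] [ 0.5032 -0.0736  0.0661] [ 0.488 -0.089  0.059] [ 0.519 -0.056  0.074]
scene [289 234  17  16 166] [297. 241.] [ 0.5046 -0.0697  0.0651] [ 0.481 -0.09   0.054] [ 0.524 -0.049  0.073]
scene [288 303  12  16  62] [295. 313.] [ 0.7051 -0.0521  0.0657] [ 0.677 -0.069  0.054] [ 0.717 -0.045  0.079]
```

View pics/top0.png

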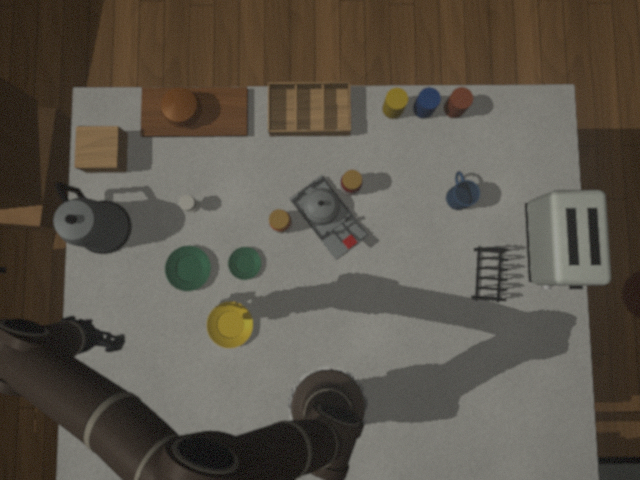

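View pics/scene0.png

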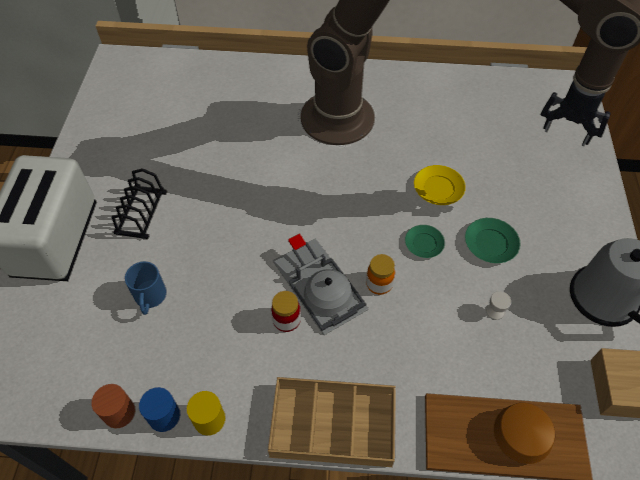

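The top view shows the red pad at (350,241) and the lid and knob at about (320,203). The jars are at (352,181) and (280,220), both beyond the pad. The scene view agrees, with the pad at (297,241), so the pad is at about (0.503, -0.072, 0.066) in both views. The dish axis points about 37° left of +x. I'll move above the pad, closing the hand and turning the jaws across the dish.

Request:
{"name": "play_rows", "arguments": {"steps": [[[17,-45,0,0,0,-8],[34,-90,0,0,0,-16],[51,-136,0,0,0,-25],[68,-182,0,0,0,-33],[85,-227,0,0,0,-42]]], "hand": 255}}

```text
clock: 0.72
eef_pos: [0.3497, 0.3376, 0.2421]
eef_rot: [-1.741, -2.615, 0.0]
contact_force: [0.8, -0.3, -0.2]
grip_width: -0.001
```

Request:
{"name": "play_rows", "arguments": {"steps": [[[17,-45,0,0,0,-8],[34,-90,0,0,0,-16],[51,-136,0,0,0,-25],[68,-182,0,0,0,-33],[85,-227,0,0,0,-42]]]}}

```text
clock: 1.35
eef_pos: [0.4346, 0.1107, 0.2423]
eef_rot: [-2.562, -1.817, -0.0]
contact_force: [1.4, 0.7, 0.2]
grip_width: 0.007
```

Request:
{"name": "play_rows", "arguments": {"steps": [[[17,-45,-10,0,0,-8],[34,-90,-20,0,0,-16],[51,-136,-30,0,0,-25],[69,-183,-41,0,0,-34],[69,-183,-41,0,0,-34]]]}}

```text
clock: 1.98
eef_pos: [0.5033, -0.0747, 0.2005]
eef_rot: [2.981, 0.984, -0.003]
contact_force: [-0.4, 0.4, -0.2]
grip_width: -0.002
```

```bash
python3 - <<'E'
from h import *
from scipy.spatial.transform import Rotation as R
s=robot.state();print(s['clock'],s['eef_pos'],R.from_rotvec(s['eef_rot']).as_matrix().round(3),s['grip_width'],s['contact_force'])
c=robot.read_camera('wrist')
T=np.eye(4);T[:3,:3]=R.from_rotvec(s['eef_rot']).as_matrix();T[:3,3]=s['eef_pos']
c['cam_to_world']=T@c['hand_eye'];cv2.imwrite('pics/w1.png',c['frame'][...,::-1])
P=pts(c);m=red(c['frame'])&(c['z_map']>0)
def big(m):
    k,l,st,ce=cv2.connectedComponentsWithStats(m.astype(np.uint8));i=1+st[1:,4].argmax();return l==i,st[i]
m,st=big(m);q=P[m];print('wrist pad',st,q.mean(0),q.min(0),q.max(0),np.linalg.lstsq(np.c_[q[:,:2],np.ones(len(q))],q[:,2],rcond=None)[0])
print(cv2.minAreaRect((q[:,:2]*1000).astype(np.float32)))
for n in('top','scene'):
    c=robot.read_camera(n);P=pts(c);f=c['frame'].max(-1)
    k=(f<60)&(P[...,2]>.07)&(P[...,2]<.095)&(np.hypot(P[...,0]-.62,P[...,1]-.01)<.06)
    q=P[k];print(n,'knob',k.sum(),q.mean(0) if len(q) else 0)
    m=red(c['frame'])&(np.hypot(P[...,0]-.503,P[...,1]+.07)<.04);print(m.sum(),P[m].mean(0) if m.any() else 0)
E
```

```text
1.975 [ 0.50333475 -0.0747389   0.2005002 ] [[ 0.804  0.595 -0.001]
 [ 0.595 -0.804 -0.003]
 [-0.002  0.001 -1.   ]] -0.0024003472124364943 [-0.43623127  0.39421934 -0.1712921 ]
wrist pad [ 289  204   48   44 2015] [ 0.50326307 -0.06929931  0.06448732] [ 0.48153431 -0.09131531  0.05878983] [ 0.52436052 -0.04812176  0.06917655] [-0.16711636 -0.12759577  0.13974852]
((503.08056640625, -69.53810119628906), (32.15740203857422, 35.11296844482422), 37.244468688964844)
top knob 16 [0.61809081 0.01248735 0.08597182]
0 0
scene knob 43 [0.62159369 0.01630417 0.08288585]
165 [ 0.50467676 -0.06933911  0.06522589]
```

View pics/w1.png

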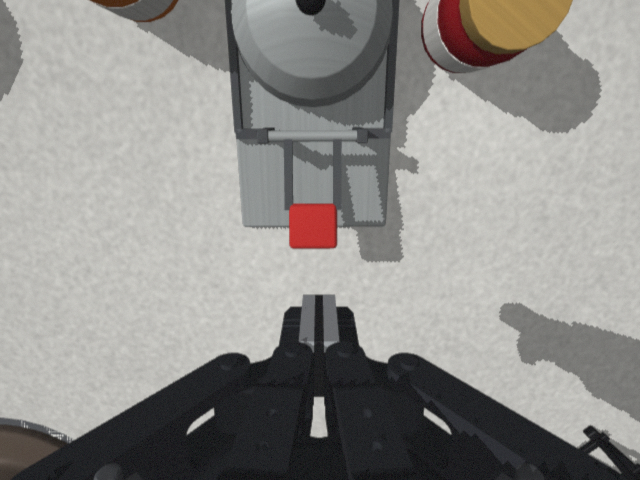

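The wrist view shows the pad at (313,226), square to the tool. It measures 32×35 mm, centred at (0.503, -0.0695, 0.065). The size, height and slope match the text. I'll shift +5 mm in y and descend to just above it.

Request:
{"name": "play_rows", "arguments": {"steps": [[[0,5,-35,0,0,0],[0,5,-70,0,0,0],[0,5,-95,0,0,0],[0,5,-110,0,0,0],[0,5,-110,0,0,0]]]}}

```text
clock: 2.75
eef_pos: [0.503, -0.0649, 0.0909]
eef_rot: [-2.978, -0.998, 0.002]
contact_force: [-0.0, -0.4, 0.2]
grip_width: 0.003
```

Request:
{"name": "play_rows", "arguments": {"steps": [[[0,0,-3,0,0,0],[0,0,-6,0,0,0],[0,0,-9,0,0,0],[0,0,-12,0,0,0],[0,0,-14,0,0,0]]]}}

```text
clock: 3.38
eef_pos: [0.5034, -0.0657, 0.0772]
eef_rot: [-2.979, -0.996, 0.0]
contact_force: [-1.7, 0.1, 5.8]
grip_width: -0.0
```

Contact came at TCP z = 0.077, as predicted. I'm pressing now.

Request:
{"name": "play_rows", "arguments": {"steps": [[[0,0,-3,0,0,0],[0,0,-5,0,0,0],[0,0,-8,0,0,0],[0,0,-10,0,0,0],[0,0,-12,0,0,0]]]}}

```text
clock: 4.0
eef_pos: [0.5028, -0.0664, 0.0653]
eef_rot: [-2.98, -0.995, 0.002]
contact_force: [-3.5, -1.9, 5.1]
grip_width: 0.001
```

Request:
{"name": "play_rows", "arguments": {"steps": [[[0,0,-2,0,0,0],[0,0,-4,0,0,0],[0,0,-6,0,0,0],[0,0,-8,0,0,0],[0,0,-10,0,0,0]]]}}

```text
clock: 4.62
eef_pos: [0.5027, -0.0665, 0.0553]
eef_rot: [2.98, 0.995, -0.002]
contact_force: [-2.9, -2.3, 5.7]
grip_width: -0.002
```

Request:
{"name": "play_rows", "arguments": {"steps": [[[0,0,-1,0,0,0],[0,0,-2,0,0,0],[0,0,-3,0,0,0],[0,0,-3,0,0,0],[0,0,-3,0,0,0]]]}}

```text
clock: 5.25
eef_pos: [0.5033, -0.0658, 0.0523]
eef_rot: [2.979, 0.996, -0.0]
contact_force: [-3.9, -3.9, 4.1]
grip_width: -0.003
```

```bash
python3 - <<'E'
from h import *
c=robot.read_camera('scene');cv2.imwrite('pics/s2.png',cv2.resize(c['frame'][200:360,220:440,::-1],None,fx=3,fy=3))
P=pts(c);m=red(c['frame'])&(np.hypot(P[...,0]-.503,P[...,1]+.07)<.04);print(m.sum(),P[m].mean(0))
s=robot.state();print(s['clock'],s['eef_pos'],s['contact_force'])
E
```

```text
37 [ 0.51458936 -0.0640469   0.03996841]
5.3 [ 0.50338364 -0.06580544  0.05232802] [-2.97660968 -3.69555731  4.67840108]
```

View pics/s2.png

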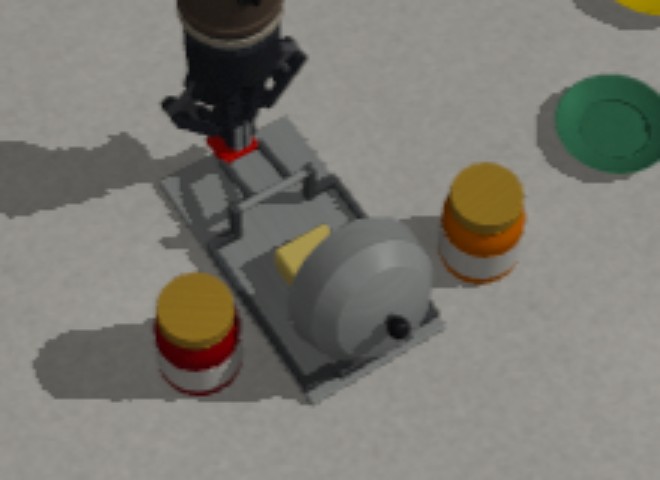

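The crop shows the lid nearly open, with the butter visible and the fingers on the pad at about (235,148). Force is still only about 5 N, so the lever hasn't reached its stop. I'll go on 1 mm at a time.

Request:
{"name": "play_rows", "arguments": {"steps": [[[0,0,-0.5,0,0,0],[0,0,-1,0,0,0],[0,0,-1,0,0,0]]]}}

```text
clock: 5.68
eef_pos: [0.5035, -0.0658, 0.0516]
eef_rot: [-2.979, -0.996, -0.0]
contact_force: [-4.4, -4.0, 8.9]
grip_width: -0.002
```

Request:
{"name": "play_rows", "arguments": {"steps": [[[0,0,-0.5,0,0,0],[0,0,-1,0,0,0],[0,0,-1,0,0,0]]]}}

```text
clock: 6.05
eef_pos: [0.5035, -0.0658, 0.0513]
eef_rot: [-2.979, -0.995, -0.001]
contact_force: [-7.8, -3.5, 19.2]
grip_width: 0.004
```

The force jumped to 19 N, so the lever is on its stop. I'll hold here for more than 3 s.

Request:
{"name": "play_rows", "arguments": {"steps": [[[0,0,0,0,0,0],[0,0,0,0,0,0],[0,0,0,0,0,0],[0,0,0,0,0,0],[0,0,0,0,0,0]]]}}

```text
clock: 6.68
eef_pos: [0.5035, -0.0659, 0.0513]
eef_rot: [-2.979, -0.995, -0.001]
contact_force: [-8.0, -3.2, 19.3]
grip_width: -0.003
```

Request:
{"name": "play_rows", "arguments": {"steps": [[[0,0,0,0,0,0],[0,0,0,0,0,0],[0,0,0,0,0,0],[0,0,0,0,0,0],[0,0,0,0,0,0]]]}}

```text
clock: 7.3
eef_pos: [0.5035, -0.0659, 0.0513]
eef_rot: [-2.979, -0.995, -0.001]
contact_force: [-7.6, -3.6, 18.3]
grip_width: -0.0
```

Request:
{"name": "play_rows", "arguments": {"steps": [[[0,0,0,0,0,0],[0,0,0,0,0,0],[0,0,0,0,0,0],[0,0,0,0,0,0],[0,0,0,0,0,0]]]}}

```text
clock: 7.92
eef_pos: [0.5035, -0.0658, 0.0513]
eef_rot: [-2.979, -0.996, -0.001]
contact_force: [-9.2, -2.8, 19.2]
grip_width: 0.002
```

Request:
{"name": "play_rows", "arguments": {"steps": [[[0,0,0,0,0,0],[0,0,0,0,0,0],[0,0,0,0,0,0],[0,0,0,0,0,0],[0,0,0,0,0,0]]]}}

```text
clock: 8.55
eef_pos: [0.5035, -0.0658, 0.0513]
eef_rot: [-2.979, -0.996, -0.001]
contact_force: [-7.2, -3.1, 18.0]
grip_width: -0.0
```

Request:
{"name": "play_rows", "arguments": {"steps": [[[0,0,0,0,0,0],[0,0,0,0,0,0],[0,0,0,0,0,0],[0,0,0,0,0,0],[0,0,0,0,0,0]]]}}

```text
clock: 9.18
eef_pos: [0.5035, -0.0658, 0.0513]
eef_rot: [-2.979, -0.996, -0.001]
contact_force: [-8.3, -1.9, 19.4]
grip_width: -0.001
```

```bash
python3 - <<'E'
from h import *
c=robot.read_camera('scene');cv2.imwrite('pics/s3.png',cv2.resize(c['frame'][200:360,220:440,::-1],None,fx=3,fy=3))
P=pts(c);f=c['frame'].max(-1)
k=(f<60)&(P[...,2]>.04)&(np.hypot(P[...,0]-.70,P[...,1]-.08)<.1);print(k.sum(),np.median(P[k],0))
s=robot.state();print(s['clock'],s['eef_pos'],s['contact_force'])
E
```

```text
122 [0.70308275 0.04184651 0.09049381]
9.225 [ 0.50353178 -0.06584764  0.05134839] [-7.06228202 -3.07910855 18.08357924]
```

View pics/s3.png

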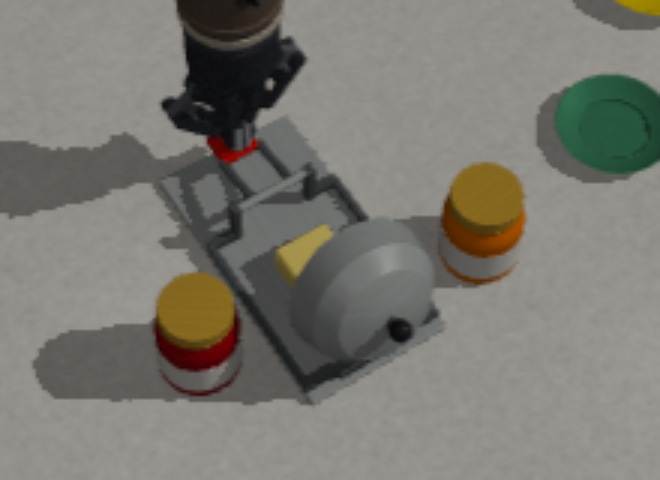

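The picture shows the lid fully open, slightly further than before (knob at (400,330)), and the dish unmoved. The lever has been on its stop for over 3 s, so I'll ease it up at about 1 mm per row.

Request:
{"name": "play_rows", "arguments": {"steps": [[[0,0,1,0,0,0],[0,0,2,0,0,0],[0,0,3,0,0,0],[0,0,4,0,0,0],[0,0,5,0,0,0]]]}}

```text
clock: 9.85
eef_pos: [0.5034, -0.0657, 0.0553]
eef_rot: [2.979, 0.996, -0.0]
contact_force: [-3.6, -2.6, 4.4]
grip_width: 0.003
```

Request:
{"name": "play_rows", "arguments": {"steps": [[[0,0,1,0,0,0],[0,0,2,0,0,0],[0,0,3,0,0,0],[0,0,4,0,0,0],[0,0,5,0,0,0]]]}}

```text
clock: 10.48
eef_pos: [0.5034, -0.0657, 0.0604]
eef_rot: [-2.979, -0.996, 0.0]
contact_force: [-4.7, -3.5, 5.6]
grip_width: -0.001
```

Request:
{"name": "play_rows", "arguments": {"steps": [[[0,0,1,0,0,0],[0,0,2,0,0,0],[0,0,3,0,0,0],[0,0,4,0,0,0],[0,0,5,0,0,0]]]}}

```text
clock: 11.1
eef_pos: [0.5038, -0.0654, 0.0655]
eef_rot: [-2.979, -0.997, -0.001]
contact_force: [-2.7, -2.1, 5.4]
grip_width: 0.003
```

Request:
{"name": "play_rows", "arguments": {"steps": [[[0,0,1,0,0,0],[0,0,2,0,0,0],[0,0,3,0,0,0],[0,0,4,0,0,0],[0,0,5,0,0,0]]]}}

```text
clock: 11.72
eef_pos: [0.5043, -0.065, 0.0707]
eef_rot: [-2.979, -0.997, -0.003]
contact_force: [-1.9, -1.9, 4.7]
grip_width: -0.003
```

Request:
{"name": "play_rows", "arguments": {"steps": [[[0,0,1,0,0,0],[0,0,2,0,0,0],[0,0,3,0,0,0],[0,0,4,0,0,0],[0,0,5,0,0,0]]]}}

```text
clock: 12.35
eef_pos: [0.5052, -0.0644, 0.0759]
eef_rot: [-2.979, -0.998, -0.005]
contact_force: [0.5, 1.7, 5.3]
grip_width: -0.004
```

Request:
{"name": "play_rows", "arguments": {"steps": [[[0,0,1,0,0,0],[0,0,2,0,0,0],[0,0,3,0,0,0],[0,0,4,0,0,0],[0,0,5,0,0,0]]]}}

```text
clock: 12.98
eef_pos: [0.5032, -0.0657, 0.0802]
eef_rot: [-2.979, -0.996, 0.001]
contact_force: [-0.4, 0.4, 0.5]
grip_width: 0.002
```

The force fell away at z = 0.08, where contact began, so the lever is back up. I'll retreat upwards and check.

Request:
{"name": "play_rows", "arguments": {"steps": [[[0,0,5,0,0,0],[0,0,20,0,0,0],[0,0,50,0,0,0],[-20,0,80,0,0,0],[-50,0,110,0,0,0]]]}}

```text
clock: 13.6
eef_pos: [0.4535, -0.066, 0.192]
eef_rot: [2.979, 0.996, 0.001]
contact_force: [0.4, 0.2, 0.4]
grip_width: -0.006
```

Request:
{"name": "play_rows", "arguments": {"steps": [[[-20,0,10,0,0,0],[-40,0,20,0,0,0],[-40,0,20,0,0,0],[-40,0,20,0,0,0],[-40,0,20,0,0,0]]]}}

```text
clock: 14.22
eef_pos: [0.4139, -0.0657, 0.2102]
eef_rot: [2.979, 0.996, -0.001]
contact_force: [0.2, -0.0, 0.6]
grip_width: 0.002
```

```bash
python3 - <<'E'
from h import *
c=robot.read_camera('scene');cv2.imwrite('pics/s4.png',c['frame'][...,::-1])
P=pts(c);m=red(c['frame'])&(np.hypot(P[...,0]-.503,P[...,1]+.07)<.04);print('pad',m.sum(),P[m].mean(0))
f=c['frame'].max(-1);k=(f<60)&(P[...,2]>.07)&(P[...,2]<.095)&(np.hypot(P[...,0]-.62,P[...,1]-.01)<.06);print('knob',k.sum(),P[k].mean(0))
a=cv2.imread('pics/scene0.png').astype(int);d=np.abs(a-c['frame'][...,::-1]).max(-1)>60
for n,(u,v) in dict(jarA=(286,312),jarB=(381,275),saucer=(492,242),rack=(138,205),mug=(146,287),egg=(499,305)).items(): print(n,d[v-25:v+25,u-25:u+25].sum())
s=robot.state();print(s['clock'],s['eef_pos'],s['contact_force'])
E
```

```text
pad 165 [ 0.50461376 -0.06945544  0.06512169]
knob 40 [0.62088067 0.01657777 0.08263652]
jarA 0
jarB 0
saucer 0
rack 0
mug 0
egg 0
14.275 [ 0.413784   -0.065799    0.21007179] [-0.40895736 -0.06947075 -0.53888945]
```

View pics/s4.png

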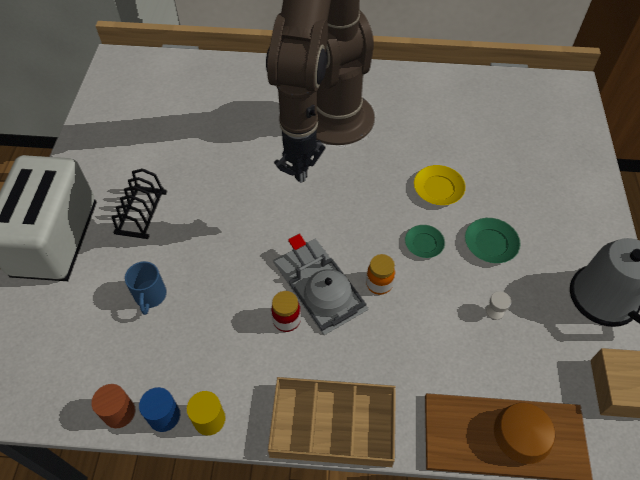

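The lid is shut (knob at (328,281)), the pad is up at (297,241), nothing else has moved, and the arm is clear. I'm handing the job in.

```bash
python3 -c "
from station import robot
print(robot.finish_job())"
```

```text
the job is handed in; nothing more can be done
None
```

I pressed the lever pad down to its stop with the closed fingertips and held it there for a little over 3 s. I then eased it up at about 8 mm/s, staying in contact until the lid had closed, and backed the arm away. I handed the job in at about 14 s on the clock; no verdict is reported.

- **Force:** pressing took about 5–6 N vertically. At the stop the reading was about 18–19 N vertical, about 21 N in total, against the 40 N limit.
- **Dish and lid:** in the last picture the pad was within 0.2 mm of its starting place and the knob within 1 mm, so the lever is up, the lid shut and the dish unmoved.
- **Other items:** the image patches around the jars, saucer, toast rack, mug and egg cup showed no change from the start.
- **Arm:** it was clear of everything, with a contact force of about 0.

One small disagreement: the fingertips pressed about 4 mm off the pad's centre in y. That was well within the pad, so I left it.

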